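# Uncover the inspection lens and show it the doughnut cutter

### The arm

A 6-joint arm with a two-finger parallel gripper is mounted at the origin on the work surface. World frame = base frame: x ahead of the robot, y to its left, z up, the work surface at z = 0. Lengths are in m, angles in rad, forces in N, time in s.
With the tool pointing down it reaches from about 0.35 to 0.975 m from the base axis. Payload 7.1 kg.
Tool frame: the origin (TCP) lies midway between the tips of the shut fingers; the grasp point (between the pads) lies 19 mm behind it; z points along the fingers, x is the direction in which the jaws open and shut, and the axes are right-handed (so a half turn about z gives the same grasp; the last joint's range is limited). The gripper opens to 88 mm and grips with 3 to 60 N. Pads are 20 mm wide; open, the fingers measure 115 mm over their backs; the gripper's body (75 mm by 178 mm) begins 61 mm behind the grasp point.
Start: joints at [-1.344, 0.423, 1.63, -0, 1.089, -0.019], TCP at [0.152, -0.606, 0.223] pointing down, gripper open.
Joint ranges: [-3, 3], [-0.9, 2.11], [0.09, 2.58], [-1.31, 4.45], [0.11, 2.69], [-2.54, 2.54]. Speed limits (rad/s): [2.39, 2.39, 3.01, 3.14, 3.14, 3.14].

### API

Orientations are given as a unit quaternion [w, x, y, z].
In Python, from station import move_pose, movel, movej, command_gripper, wait, inverse_kinematics, read_camera, camera_info, MotionError, job_done, get_time, get_joint_pos, get_qvel, get_effort, get_tcp_pos, get_ee_rot, get_ft_force, get_ft_torque, get_grip_width gives the robot as it stands. Calls block until the motion is done:
- move_pose(position, orientation): joint-space move of the TCP to a pose.
- movel(position, frame=None, v=0.15, until_force=None): straight line of the TCP; frame=None keeps the orientation; v is the mean speed in m/s. With until_force (N) it stops when the force on the tool has changed by that much, and returns True; else False.
- movej(angles): joint-space move.
- command_gripper(opening): opening from 0.0 (shut) to 1.0 (fully open); the grip force is fixed at half the most; returns when the fingers have stopped.
- wait(seconds).
- inverse_kinematics(position, orientation): joint angles nearest the present ones, or None.
- read_camera(name): name is "scene" or "top" or "wrist"; returns the picture (384x512x3 uint8, red, green, blue); there is no depth.
- camera_info(name): a dict with "intrinsics" (3x3 intrinsics, pixels), "T" (4x4, takes a point from camera to world coordinates); the wrist camera has in their place "tool_from_camera" (4x4, takes a point from camera to tool coordinates, whose origin is the TCP and whose axes are the tool frame's). Camera axes: x right, y up, looking along -z (the intrinsics and any distortion apply to the point x, -y, -z); pixel columns grow to the right and rows downward; lengths in m; the calibration is good to about 2 mm. The wrist camera is an equidistant fisheye: a pixel r from the principal point sees the ray r / f radians off the axis. A picture is of the moment at which its call begins: read the wrist's pose just before it. camera_info takes no time and is no camera call.
A pose or a line that the arm cannot do raises MotionError and nothing moves.
- job_done(): hands the job in, once; it reports no verdict.
Readings, each from a call of its own:
- get_time(): time.
- get_joint_pos(): joint angles.
- get_qvel(): joint speeds.
- get_effort(): joint torques, N m.
- get_tcp_pos(): TCP position.
- get_ee_rot(): TCP orientation.
- get_ft_force(): force on the tool from outside, world axes, zero at the start.
- get_ft_torque(): the same for the moment, N m.
- get_grip_width(): opening from 0.0 (shut) to 1.0 (fully open).
Only numpy, scipy, OpenCV 4.12 (cv2) and the standard library are available. Lean on these libraries where they do the work, as an engineer would, in place of code of your own. Each camera call takes 0.05 s, during which the arm holds its last target.

### The job

Take the upside-down steel cup that covers the lens of the inspection camera and hang it by its loop handle on the hook of the stand, letting go of it there. Then pick the doughnut cutter (the one with the small tube in the middle of its ring) out of the tray and hold it up to the camera: cutting mouth squarely facing the lens, centred on the lens axis, its edge 120 mm in front of the glass. Finish while still holding it there, steady, with the cup still hanging on the hook; leave the other cutters and the rest of the things on the bench where they are.

Things in the scene. Friction and masses are not known exactly. Their poses are not given: they have to be found in the camera images.
- camera_head: head of the inspection camera, a fixed white box (face 96 x 110 mm, 45 mm thick) on a grey foot. Its origin is the centre of its face, about 100 mm above the bench; its z axis is the lens axis, pointing out of the face and leaning 25 degrees from straight up, roughly towards the robot; y is level. A black lens barrel (diameter 38 mm) stands 14 mm out of the face, with the glass at its end
- view_point (a point): the place where the centre of the cutter's mouth belongs: on the lens axis, 120 mm out from the glass (134 mm out from the face). Axes as the camera head's
- cover_mid (a point): centre (half-way up, on the axis) of the lens cover: a plain steel cup, outer diameter 56 mm, 70 mm tall, walls 3 mm, 0.16 kg, which starts upside down over the lens barrel with its rim resting on the camera's tilted face (so it leans as the face does). Its z axis points to the closed end (away from the rim); the loop handle is at its +y. It is loose: lift it off along its z by more than 20 mm
- cover_loop (a point): centre of the hole in the cover's loop handle, 43 mm from the cup's axis along the cover's y, at half height. The hole is 30 mm wide (along y) and 44 mm tall (along z), open along the cover's x; the loop is 8 mm round bar and reaches out to 66 mm from the axis. Axes as cover_mid
- hook_seat (a point): middle of the level part of the hook, on the axis of its 8 mm round rod, 200 mm above the bench. The rod is level and runs along the stand's x: the post is 55 mm from here at +x; at -x the rod is level to 40 mm from here, then turns up to its tip, 54 mm from here, top 20 mm above the rod's axis. A cup hung by its loop swings down until it hangs under the rod
- cutter_mouth (a point): centre of the cutting mouth (underside) of the doughnut cutter: plain steel, a ring of outer diameter 72 mm and 28 mm tall with a tube of diameter 28 mm in its middle on four spokes, and an arched handle above it, 80 mm tall in all, 0.15 kg. It starts standing mouth down in the tray. Its z axis points from the mouth to the handle
- cutter_grip (a point): centre of the doughnut cutter's handle bar, 71 mm above the mouth: the bar is 12 mm thick along the cutter's x, 65 mm long along its y and 18 mm tall; the space under it is free down to 32 mm above the mouth. Axes as cutter_mouth
- plain_large_mid (a point): half-way up (40 mm) a plain round cutter of the same diameter and handle but without the middle tube and with a single bridge in place of the four spokes; stands in the same tray. Leave it
- plain_small_mid (a point): half-way up a smaller plain round cutter, diameter 54 mm, without the middle tube, same height; stands in the same tray (a fixed aluminium tray 280 x 270 mm, 20 mm rim, 4 mm floor). Leave it
- jar_mid (a point): half-way up a clear jar, diameter 68 mm, 100 mm tall. Leave it
- bowl_mid (a point): half-way up a steel bowl, diameter 100 mm, 50 mm tall. Leave it
- scraper_mid (a point): middle of a dough scraper lying flat, 120 x 95 mm. Leave it
- spatula_grip (a point): handle of a spatula lying flat on the bench. Leave it
- brush_grip (a point): handle of a pastry brush lying flat on the bench. Leave it
- hookstand: the fixed hook stand, origin at the middle of its underside: an upright post (diameter 16 mm, top 208 mm above the bench) on a round foot of diameter 110 mm, 14 mm thick; its hook points to its own -x, z is up
Things that resemble listed ones, but are neither listed nor needed, are in the scene too. What is shaped like the hookstand but yellow is not meant. Leave any red look-alike of the part that bears cutter_mouth alone.

How it is judged:
On the way, in this order (a step that is already met when the one before it is completed fails the run):
1. the cup hangs by its loop on the hook, let go (x of cover_loop in the frame of hook_seat between -0.055 and 0.055 m and y of cover_loop in the frame of hook_seat between -0.035 and 0.035 m and z of cover_loop in the frame of hook_seat between -0.05 and 0.015 m and contact force between cover and hookstand above 0.2 N and contact force between cover and the arm below 0.05 N and contact force between cover and the fingers below 0.05 N), for 0.3 s.
2. the doughnut cutter is lifted out of the tray in the gripper (contact force between cutter and the fingers above 1 N and contact force between cutter and tray below 0.05 N and height (world z) of cutter_mouth above 0.07 m), for 0.2 s.
At the end, for the whole second after the job is handed in: Doughnut cutter held in the gripper, steady, touching neither tray nor camera: mouth centre within 25 mm of the view point, axis within 11 degrees of the lens axis, mouth to the lens. Cup hanging by its loop on the hook (hole within 55 mm along, 35 beside, 50 below the seat), let go (all of step 1 and contact force between cutter and the fingers above 1 N and contact force between cutter and tray below 0.05 N and distance between cutter_mouth and view_point below 0.025 m and angle between the z axis of cutter and the z axis of camera_head, either way round below 0.2 rad and angle between cutter_mouth's own z axis and vertical below 0.9 rad and height (world z) of cutter_mouth above 0.15 m and contact force between cutter and camera below 0.05 N and linear speed of cutter below 0.03 m/s and angular speed of cutter below 0.2 rad/s); the arm keeps its last pose, push and grip.
It fails at once if another cutter or a bystander is moved more than 30 mm (distance of any of plain_large_mid, plain_small_mid, jar_mid, bowl_mid, scraper_mid, spatula_grip, brush_grip from where it was at the start of the episode above 0.03 m).
It also fails if it takes over 54 s, if anything falls off the work surface, if the arm or the gripper's body presses on something with over 40 N, if the wrist force passes 120 N, or if a joint passes its speed limit or range.

## Working session

There is one attempt and no reset: what is moved stays moved. The work goes in short steps, each a Python script; the robot and the scene stay as the last script left them, time stands still between calls to the robot, and variables do not carry over. Pictures are saved under pics/ and viewed, and the job is handed in when it is done.

```bash
ls; mkdir -p pics
python3 - <<'E'
from station import *
import cv2,numpy as np
np.set_printoptions(precision=4,suppress=True)
for n in ["scene","top","wrist"]:
    im=read_camera(n); cv2.imwrite(f"pics/{n}0.png",im[:,:,::-1])
    print(n,camera_info(n))
print(get_time(),get_tcp_pos(),get_ee_rot(),get_grip_width())
E
```

```text
pics
scene {'intrinsics': array([[435.8287,   0.    , 258.1921],
       [  0.    , 435.8287, 195.7779],
       [  0.    ,   0.    ,   1.    ]]), 'T': array([[ 0.7286, -0.5466,  0.4128,  1.0676],
       [ 0.6849,  0.5769, -0.445 , -0.6243],
       [ 0.0051,  0.607 ,  0.7947,  1.1787],
       [ 0.    ,  0.    ,  0.    ,  1.    ]])}
top {'intrinsics': array([[480.815 ,   0.    , 252.4886],
       [  0.    , 480.815 , 197.9327],
       [  0.    ,   0.    ,   1.    ]]), 'T': array([[-0.0284,  0.9855, -0.1675,  0.2793],
       [-0.9996, -0.0287,  0.0009, -0.0645],
       [-0.0039,  0.1675,  0.9859,  1.6875],
       [ 0.    ,  0.    ,  0.    ,  1.    ]])}
wrist {'intrinsics': array([[297.3186,   0.    , 258.4662],
       [  0.    , 297.3186, 194.3766],
       [  0.    ,   0.    ,   1.    ]]), 'tool_from_camera': array([[ 1.    , -0.0003, -0.0004, -0.0003],
       [-0.0004, -0.9638, -0.2667, -0.0726],
       [-0.0003,  0.2667, -0.9638, -0.163 ],
       [ 0.    ,  0.    ,  0.    ,  1.    ]])}
0.15 [ 0.152  -0.6058  0.2221] [-0.0004  0.7885 -0.6151 -0.0004] 1.0040519896907216
```

View pics/scene0.png

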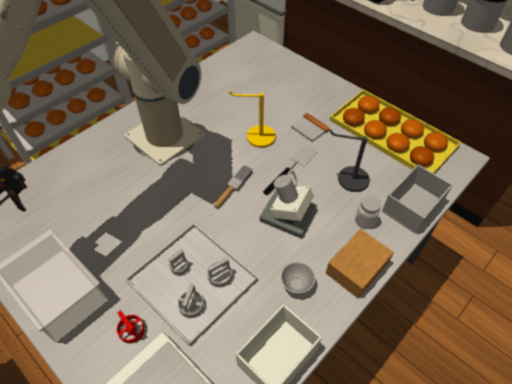

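View pics/top0.png

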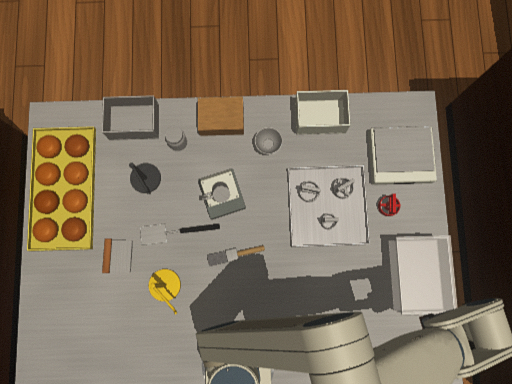

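View pics/wrist0.png

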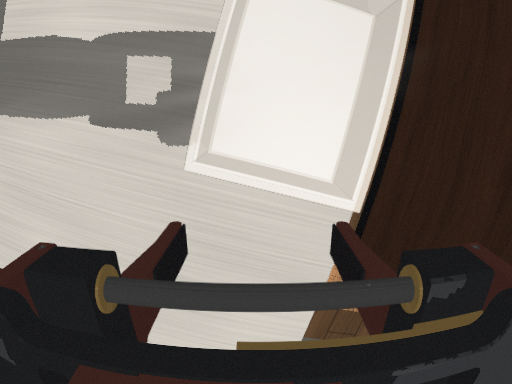

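The top view shows the covered camera at (220,193), the dark hook stand at (145,178), the yellow decoy at (165,287) and the tray cutters at (307,190), (342,187) and (327,221). The red look-alike is at (388,205). I'll enlarge these next.

```bash
cat > h.py <<'E'
import cv2,numpy as np
from scipy.spatial.transform import Rotation as R
from station import *
np.set_printoptions(precision=4,suppress=True)
CI={n:camera_info(n) for n in["scene","top"]}
def ray(n,u,v):
    K=CI[n]["intrinsics"];T=CI[n]["T"]
    d=np.array([(u-K[0,2])/K[0,0],-(v-K[1,2])/K[1,1],-1.]);d=T[:3,:3]@d
    return T[:3,3],d/np.linalg.norm(d)
def plane(n,u,v,z):
    o,d=ray(n,u,v);return o+d*(z-o[2])/d[2]
def tri(a,b):
    (o1,d1),(o2,d2)=a,b
    A=np.stack([d1,-d2],1);s=np.linalg.lstsq(A,o2-o1,rcond=None)[0]
    p,q=o1+s[0]*d1,o2+s[1]*d2
    return (p+q)/2,np.linalg.norm(p-q)
def proj(n,p):
    K=CI[n]["intrinsics"];T=CI[n]["T"];c=T[:3,:3].T@(np.asarray(p)-T[:3,3])
    return K[0,2]+K[0,0]*c[0]/-c[2],K[1,2]-K[1,1]*c[1]/-c[2]
def wpose():
    q=get_ee_rot();M=np.eye(4);M[:3,:3]=R.from_quat(np.r_[q[1:],q[0]]).as_matrix();M[:3,3]=get_tcp_pos()
    return M@camera_info("wrist")["tool_from_camera"]
WK=camera_info("wrist")["intrinsics"]
def wray(T,u,v):
    x,y=u-WK[0,2],v-WK[1,2];r=np.hypot(x,y)+1e-9;t=r/WK[0,0]
    d=np.array([np.sin(t)*x/r,-np.sin(t)*y/r,-np.cos(t)]);return T[:3,3],T[:3,:3]@d
def wproj(T,p):
    c=T[:3,:3].T@(np.asarray(p)-T[:3,3]);x,y=c[0],-c[1];r=np.hypot(x,y)+1e-9;t=np.arctan2(r,-c[2])
    return WK[0,2]+WK[0,0]*t*x/r,WK[1,2]+WK[0,0]*t*y/r
def quat(z,x):
    z=np.array(z,float);z/=np.linalg.norm(z);x=np.array(x,float);x-=z*(x@z);x/=np.linalg.norm(x)
    q=R.from_matrix(np.stack([x,np.cross(z,x),z],1)).as_quat();return np.r_[q[3],q[:3]]
def crop(im,x0,y0,w,h,s,f):
    cv2.imwrite(f,cv2.resize(im[y0:y0+h,x0:x0+w,::-1],None,fx=s,fy=s,interpolation=cv2.INTER_CUBIC))
E
python3 - <<'E'
import cv2,numpy as np
s=cv2.imread('pics/scene0.png');t=cv2.imread('pics/top0.png')
f=lambda im,x,y,w,h,k:cv2.resize(im[y:y+h,x:x+w],None,fx=k,fy=k,interpolation=cv2.INTER_CUBIC)
cv2.imwrite('pics/c1.png',np.vstack([f(s,115,220,150,110,5)]))
cv2.imwrite('pics/c2.png',f(t,100,145,160,110,5))
cv2.imwrite('pics/c3.png',f(s,250,120,140,120,5))
cv2.imwrite('pics/c4.png',f(t,280,160,130,90,6))
E
```

```text
(no output)
```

View pics/c1.png

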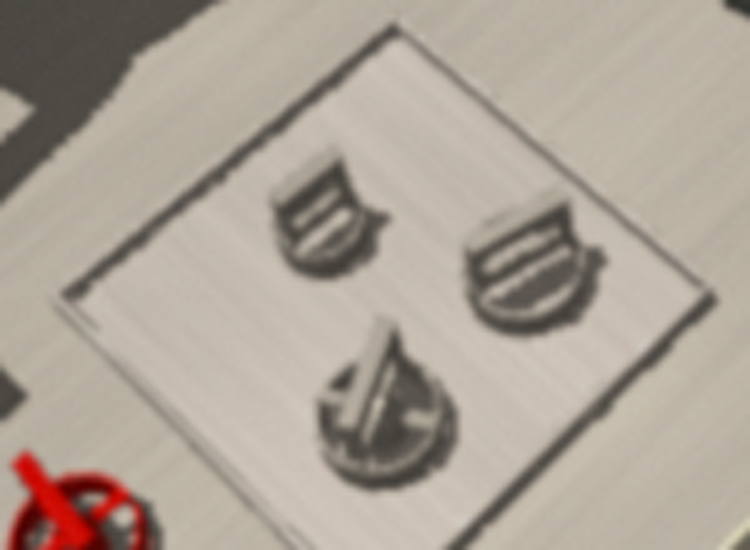

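View pics/c2.png

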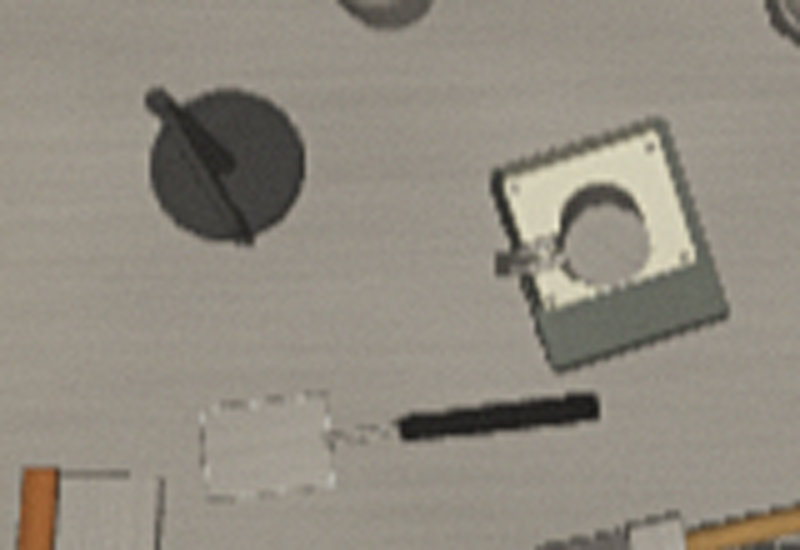

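View pics/c3.png

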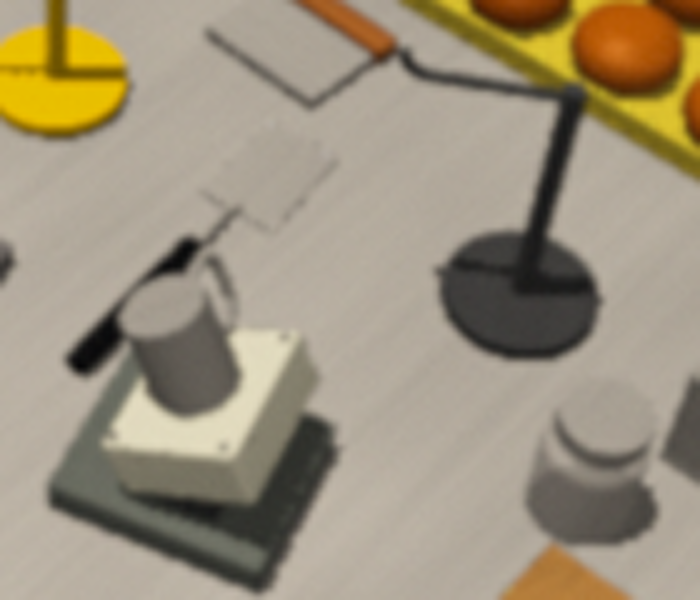

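View pics/c4.png

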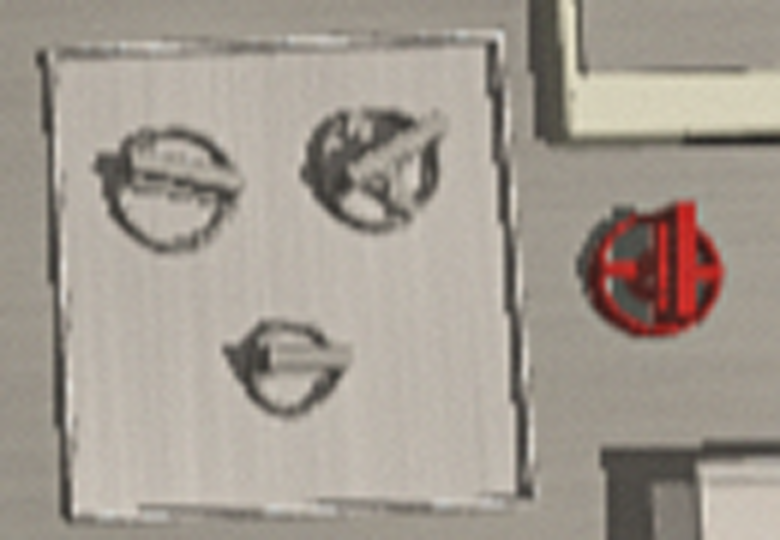

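Cutters: plain large at top (308,190), one bridge and no tube; small plain at (328,221). The steel one with tube and four spokes at (342,188) (scene (191,300)) is the doughnut cutter; the same shape in red at (388,205) stays. Next I'll triangulate everything.

Run:
```python
from h import *
t=lambda u,v:ray("top",100+u/5,145+v/5)
s=lambda u,v:ray("scene",250+u/5,120+v/5)
tr=dict(A=(508,180),B=(655,130),C=(697,265),D=(545,308)); sc=dict(A=(303,335),B=(240,500-38),C=(107,440))
P={}
for k in sc: P[k],e=tri(t(*tr[k]),s(*sc[k])); print(k,P[k],e)
print("AB",np.linalg.norm(P['A']-P['B']),"BC",np.linalg.norm(P['C']-P['B']))
n=np.cross(P['A']-P['B'],P['C']-P['B']);n/=np.linalg.norm(n);print(n,np.degrees(np.arccos(abs(n[2]))))
print("cup end", tri(t(605,245),s(163,305)))
print("foot c", plane("top",100+227/5,145+166/5,.014),plane("scene",250+519/5,120+293/5,.014))
print("posttop",plane("scene",364,138.5,.208)); p=plane("scene",364,138.5,.208)
print("proj top of posttop",(np.array(proj("top",p))-[100,145])*5)
for z in (.2,.215): 
  q=plane("scene",250+405/5,120+55/5,z);print("tip",q,(np.array(proj("top",q))-[100,145])*5)
tt=lambda u,v:(280+u/6,160+v/6)
ss=lambda u,v:(115+u/5,220+v/5)
print("cutter ring c",plane("top",*tt(370,170),.032),plane("scene",*ss(383,420),.032))
print("bar ends",plane("top",*tt(442,120),.084),plane("top",*tt(345,185),.084),plane("scene",*ss(388,325),.084),plane("scene",*ss(352,420),.084))
```

```text
A [0.6101 0.1041 0.1185] 0.005790709947981923
B [0.6422 0.0056 0.1143] 0.005708811884201816
C [ 0.5564 -0.0184  0.0787] 0.008246126718950867
AB 0.10366949246927466 BC 0.09589639373715389
[-0.3422 -0.1511  0.9274] 21.966493477054655
cup end (array([0.5545, 0.0356, 0.1627]), np.float64(0.0010588159071587256))
foot c [0.6459 0.3129 0.014 ] [0.6522 0.3109 0.014 ]
posttop [0.649  0.3102 0.208 ]
proj top of posttop [162.6257  97.2757]
tip [0.5497 0.2731 0.2   ] [222.7704 252.3992]
tip [0.5577 0.2593 0.215 ] [239.5326 235.0721]
cutter ring c [ 0.5856 -0.3791  0.032 ] [ 0.5969 -0.3855  0.032 ]
bar ends [ 0.6036 -0.4117  0.084 ] [ 0.5678 -0.3546  0.084 ] [ 0.5789 -0.3579  0.084 ] [ 0.6063 -0.4076  0.084 ]
```

```bash
cat > view.py <<'E'
from h import *
import sys,json
def look(name,p,z,x):
    move_pose(list(p),list(quat(z,x))); wait(0.2)
    T=wpose(); im=read_camera("wrist"); cv2.imwrite(f"pics/{name}.png",im[:,:,::-1]); np.save(f"pics/{name}.npy",T)
    print(name,get_time(),get_tcp_pos())
E
python3 - <<'E'
from view import *
look("w1",(.50,.0,.36),(0.2,0.0,-1),(1,0,0))
look("w2",(.50,.10,.40),(0.2,0.0,-1),(1,0,0))
look("w3",(.52,.22,.40),(0.2,0.0,-1),(1,0,0))
E
```

```text
w1 2.9167 [ 0.5001 -0.0004  0.3599]
w2 3.675 [0.4998 0.099  0.3994]
w3 4.4833 [0.5201 0.2188 0.4002]
```

View pics/w1.png

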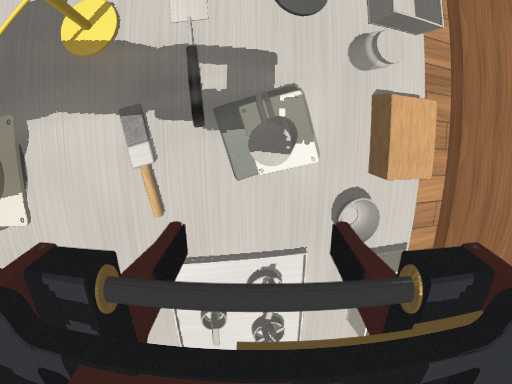

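View pics/w2.png

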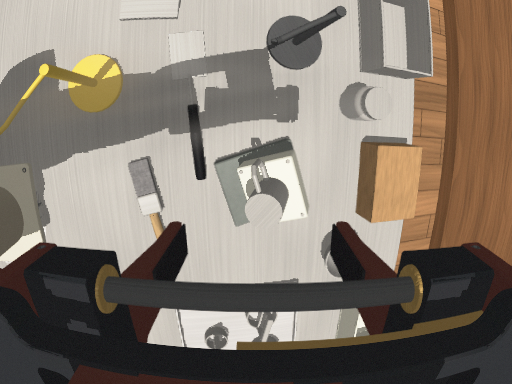

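View pics/w3.png

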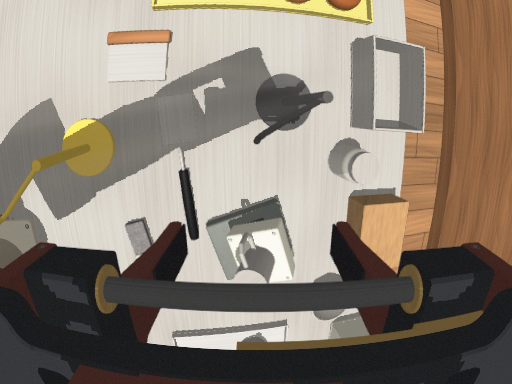

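w1 shows the cup at (272,138), with its loop at (262,105). w2 shows the cup at (265,208) and the hook's post top at (340,12). w3 shows the post top at (327,97) and the tip at (257,141).

Run:
```python
import cv2,numpy as np
def f(n,x,y,w,h,k,o):
    im=cv2.imread(f'pics/{n}.png');cv2.imwrite(o,cv2.resize(im[y:y+h,x:x+w],None,fx=k,fy=k,interpolation=cv2.INTER_CUBIC))
f('w1',205,75,125,110,6,'pics/d1.png')
f('w2',205,125,125,110,6,'pics/d2.png')
f('w3',235,65,125,100,6,'pics/d3.png')
f('w2',245,0,125,90,6,'pics/d4.png')
```

```text
(no output)
```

View pics/d1.png

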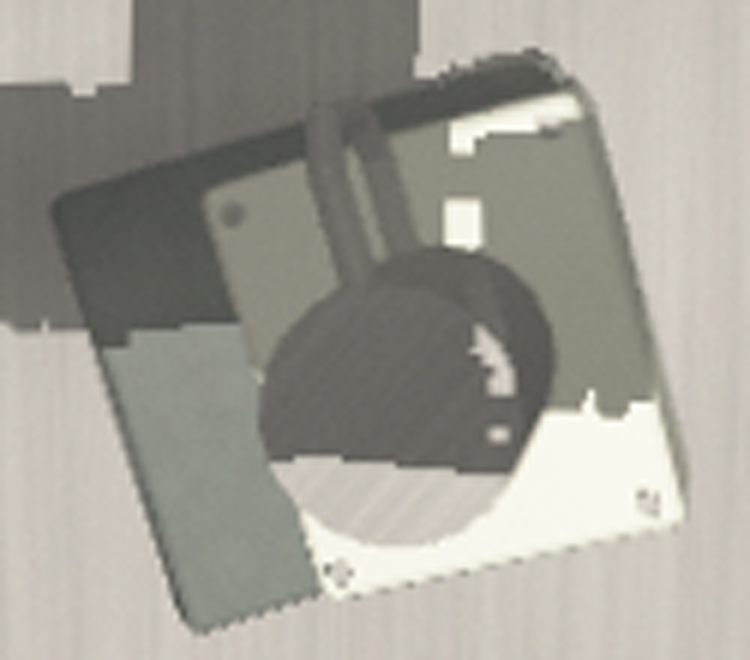

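View pics/d2.png

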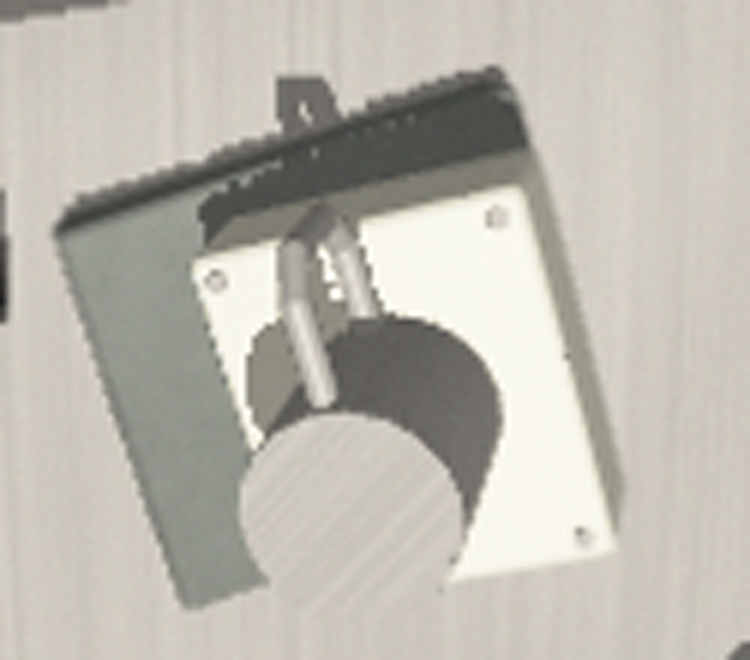

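View pics/d3.png

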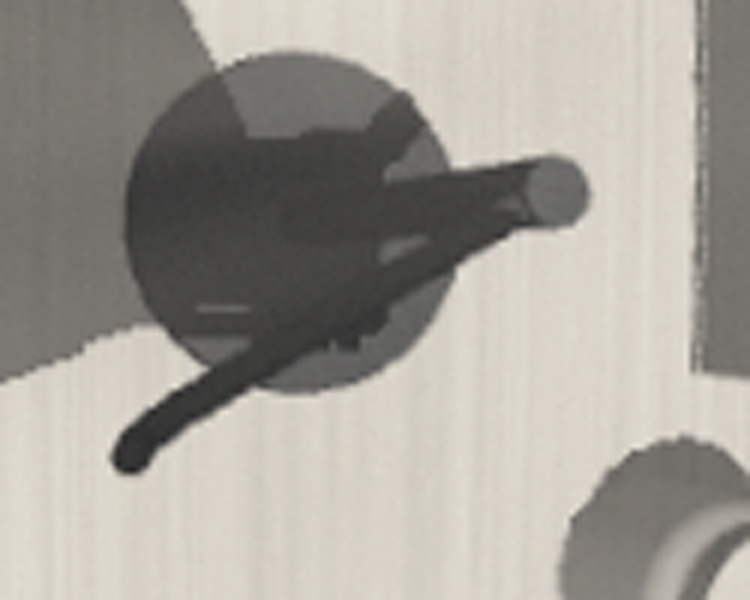

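View pics/d4.png

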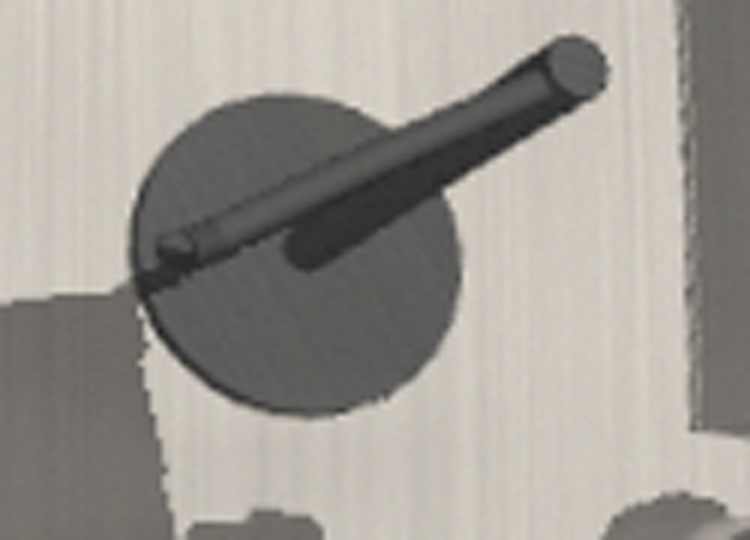

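Run:
```python
from h import *
T={n:np.load(f'pics/{n}.npy') for n in('w1','w2','w3')}
def r(n,x0,y0,u,v): return wray(T[n],x0+(u+.5)/6-.5,y0+(v+.5)/6-.5)
d1=lambda u,v:r('w1',205,75,u,v)
d2=lambda u,v:r('w2',205,125,u,v)
d3=lambda u,v:r('w3',235,65,u,v)
d4=lambda u,v:r('w2',245,0,u,v)
D=tri(d1(232,213),d2(215,280));B=tri(d1(648,502),d2(583,537));print("D",D,"B",B)
c=(D[0]+B[0])/2;print("face c",c)
# other screws on plane: normal hypothesised 25deg, from d-level edge
def onpl(ray_,p,n): o,d=ray_;return o+d*((p-o)@n)/(d@n)
for az in np.radians([190,195,200,205]):
    n=np.array([np.sin(np.radians(25))*np.cos(az),np.sin(np.radians(25))*np.sin(az),np.cos(np.radians(25))])
    A=onpl(d2(497,217),c,n);C=onpl(d1(340,572),c,n);DD=onpl(d1(232,213),c,n)
    e1=A-D[0];e2=C-D[0]
    print(np.degrees(az),"A",A,"C",C,"AD tilt",e1/np.linalg.norm(e1),np.linalg.norm(e1),e2/np.linalg.norm(e2),np.linalg.norm(e2),e1@e2, "n err", (D[0]-B[0])@n)
print("cup top",tri(d1(388,415),d2(350,518)))
print("loop out",tri(d1(345,105),d2(320,213)))
print("post",tri(d3(556,192),d4(577,67)),"tip",tri(d3(130,458),d4(178,243)))
print("foot", onpl(d3(288,222),np.array([0,0,.014]),np.array([0,0,1])),onpl(d4(297,255),np.array([0,0,.014]),np.array([0,0,1])))
```

```text
D (array([0.5321, 0.0787, 0.0836]), np.float64(0.0002867793285123325)) B (array([0.6284, 0.0097, 0.1188]), np.float64(0.00019433170391824217))
face c [0.5803 0.0442 0.1012]
190.0 A [0.6022 0.0991 0.1157] C [ 0.5586 -0.0113  0.0867] AD tilt [0.8789 0.2552 0.4029] 0.07974213912802175 [ 0.2817 -0.9589  0.0336] 0.0939358154128928 0.0001235548592818727 n err 0.0030874796987500892
195.0 A [0.6017 0.0994 0.1175] C [ 0.559  -0.0117  0.0849] AD tilt [0.8685 0.2577 0.4234] 0.08008214013197268 [ 0.2847 -0.9585  0.0135] 0.09435244929080171 4.455384744520089e-05 n err -0.00016454292839891035
200.0 A [0.6012 0.0997 0.1192] C [ 0.5594 -0.0121  0.0831] AD tilt [0.8582 0.26   0.4426] 0.0804462656389462 [ 0.2873 -0.9578 -0.0056] 0.09478700338937007 -3.7769804816565196e-05 n err -0.003658036964725404
205.0 A [0.6007 0.0999 0.1208] C [ 0.5597 -0.0124  0.0814] AD tilt [0.8482 0.2621 0.4604] 0.08082564764999854 [ 0.2897 -0.9568 -0.0234] 0.09523049297664052 -0.00012181476290876512 n err -0.007366414811183587
cup top (array([0.5521, 0.0364, 0.1665]), np.float64(0.0003165749670037579))
loop out (array([0.5528, 0.1027, 0.1231]), np.float64(0.001459213169277799))
post (array([0.6479, 0.3162, 0.2068]), np.float64(8.699339831151327e-05)) tip (array([0.5534, 0.2605, 0.2214]), np.float64(0.0005718177111383215))
foot [0.6433 0.316  0.014 ] [0.645  0.3138 0.014 ]
```

Checks agree: face-plane tilt is 25° at azimuth ≈196.6°, and face-centre height is 0.1005 (given 0.100). The cup top is predicted at 0.164 and measured at 0.1665. The tip top is 0.221 (given 0.220), and post-to-tip is 0.108 (given 0.109). The loop points along the camera's y. I'll check IK, then pick up the cup.

```bash
cat > geo.py <<'E'
from view import *
az=np.radians(196.6);s,c=np.sin(np.radians(25)),np.cos(np.radians(25))
N=np.array([s*np.cos(az),s*np.sin(az),c]); F=np.array([.5803,.0442,.1005])
CY=np.array([-(-np.sin(az)),-np.cos(az),0.]);CY=np.array([np.sin(az),-np.cos(az),0]);CX=np.cross(CY,N)
S=np.array([.5995,.2873,.200]);a=np.arctan2(.0545,.0936);XS=np.array([np.cos(a),np.sin(a),0]);YS=np.array([-np.sin(a),np.cos(a),0]);Z=np.array([0,0,1.])
def hang(x,h,th,y=0):
    th=np.radians(th);cy=np.cos(th)*YS+np.sin(th)*Z;cz=np.cos(th)*Z-np.sin(th)*YS
    L=S+x*XS+h*Z+y*YS
    return L-.043*cy-.004*cz, quat(-cz,XS)
V=F+N*.134
E
python3 - <<'E'
from geo import *
print(N,CX,CY,V)
Q=quat(-N,CX)
for p in (F+N*.15,F+N*.031): print(inverse_kinematics(list(p),list(Q)))
for a_ in [(-.13,.05,15),(-.12,.008,15),(-.012,.008,15),(-.012,.0,45)]:
    p,q=hang(*a_);print(p,inverse_kinematics(list(p),list(q)))
move_pose(list(F+N*.15),list(Q));movel(list(F+N*.031),v=.1);command_gripper(0.);print(get_grip_width()*88,get_ft_force())
T=wpose();cv2.imwrite("pics/g1.png",read_camera("wrist")[:,:,::-1]);print(get_time(),get_tcp_pos(),F+N*.031)
E
```

```text
[-0.405  -0.1207  0.9063] [0.8685 0.2589 0.4226] [-0.2857  0.9583  0.    ] [0.526  0.028  0.2219]
[-0.0588  0.0988  2.1235  0.2922  0.5248 -0.5729]
[-0.02    0.3679  2.1053  0.4828  0.2811 -0.7487]
[0.5075 0.1869 0.235 ] [ 0.1903  0.3267  1.7731  0.2716  1.1444 -0.4627]
[0.5162 0.1919 0.193 ] [ 0.1961  0.3933  1.7849  0.2831  1.0676 -0.4814]
[0.6095 0.2463 0.193 ] [ 0.2483  0.5367  1.5437  0.2762  1.1494 -0.4037]
[0.603  0.2574 0.1668] [ 0.0788  0.7208  1.4842  0.7034  1.398  -0.7424]
54.4737391660528 [-0.7049 -0.8738  1.079 ]
7.5167 [0.5678 0.0404 0.1287] [0.5677 0.0405 0.1286]
```

View pics/g1.png

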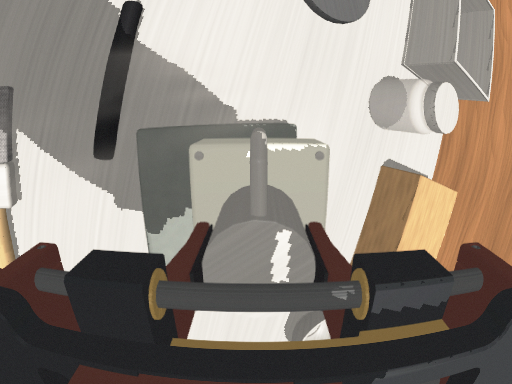

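The cup sits between the pads (54.5 mm of the expected 56), with its loop straight up the picture at (258,165). Next I lift it and go in front of the hook tip.

Run:
```python
from geo import *
movel(list(F+N*.13),v=.15); print(get_grip_width()*88,get_ft_force())
p,q=hang(-.13,.05,15);move_pose(list(p),list(q))
p,q=hang(-.12,.008,15);movel(list(p),v=.1);wait(.2)
np.save('pics/t1.npy',wpose());cv2.imwrite("pics/t1.png",read_camera("wrist")[:,:,::-1])
im=read_camera("scene");crop(im,260,90,140,120,5,"pics/t1s.png")
print(get_time(),get_tcp_pos(),p)
```

```text
54.070406453379654 [-0.0745 -0.5907 -1.8448]
9.8917 [0.5164 0.192  0.1935] [0.5162 0.1919 0.193 ]
```

View pics/t1.png

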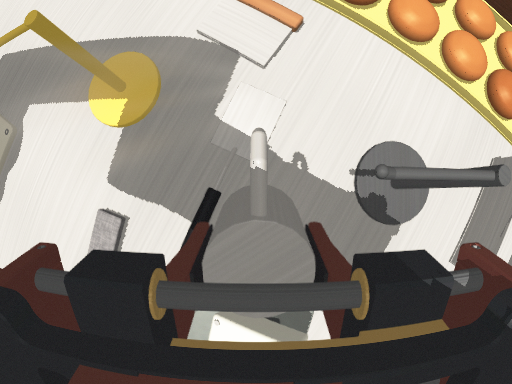

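View pics/t1s.png

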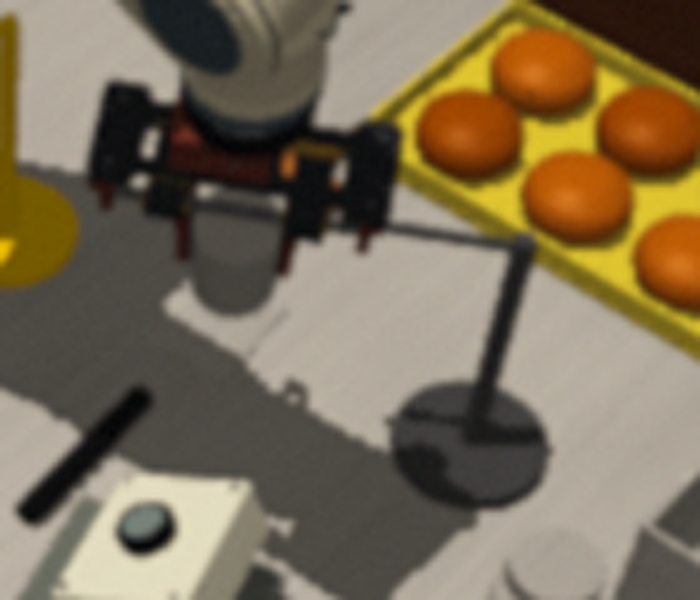

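Run:
```python
from geo import *
T=np.load('pics/t1.npy')
print("tip",wproj(T,S-.054*XS+.02*Z),"post",wproj(T,S+.055*XS+.008*Z))
p,q=hang(-.12,.008,15)
th=np.radians(15);cy=np.cos(th)*YS+np.sin(th)*Z;cz=np.cos(th)*Z-np.sin(th)*YS
L=S-.12*XS+.008*Z
for z in(.026,-.026): print([wproj(T,L+dy*cy+z*cz) for dy in(-.015,.019)])
```

```text
tip (np.float64(381.23871583666823), np.float64(169.67617337364274)) post (np.float64(503.1298150156849), np.float64(175.7607691870996))
[(np.float64(258.05945398821484), np.float64(211.3172364228125)), (np.float64(258.0615179183915), np.float64(139.15940641773153))]
[(np.float64(258.1554782782903), np.float64(185.32384758146148)), (np.float64(258.16307307075175), np.float64(132.20273498845438))]
```

Predicted tip (381,170) and post (503,176) against seen (382,172) and (500,176). The loop spans rows 132–211 as predicted. All within ~2 mm, so I thread it on, with a force guard.

Run:
```python
from geo import *
p,q=hang(-.012,.008,15);hit=movel(list(p),v=.08,until_force=8);print("hit",hit,get_tcp_pos(),p,get_ft_force())
wait(.2);np.save('pics/t2.npy',wpose());cv2.imwrite("pics/t2.png",read_camera("wrist")[:,:,::-1])
im=read_camera("scene");crop(im,260,90,140,120,5,"pics/t2s.png");print(get_time())
```

```text
hit False [0.6092 0.2461 0.193 ] [0.6095 0.2463 0.193 ] [ 0.1032 -0.7314 -1.7842]
11.6917
```

View pics/t2.png

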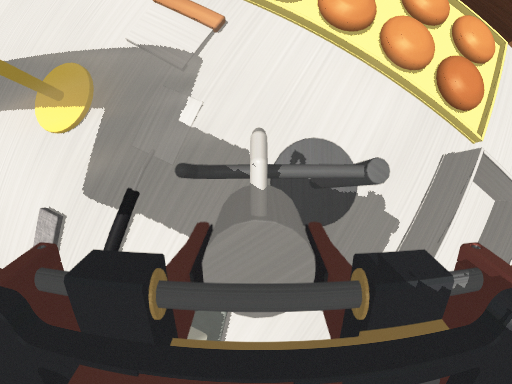

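View pics/t2s.png

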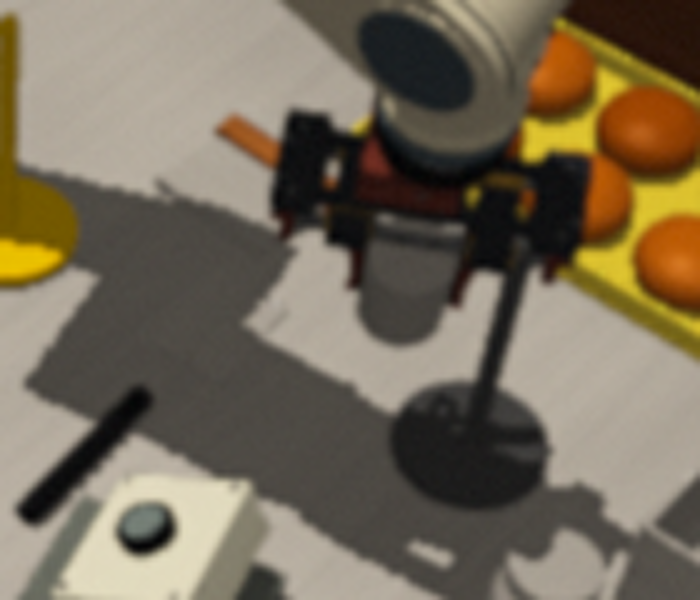

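Run:
```python
from geo import *
p,q=hang(-.012,.004,45);movel(list(p),list(q),v=.06);print(get_ft_force(),get_grip_width()*88)
p,q=hang(-.012,-.03,45);hit=movel(list(p),v=.04,until_force=2.5);print("hit",hit,get_tcp_pos(),p,get_ft_force())
cv2.imwrite("pics/t3.png",read_camera("wrist")[:,:,::-1]);print(get_time(),get_grip_width()*88)
```

```text
[ 0.7695 -0.616  -1.2641] 54.40510285753859
hit True [0.6018 0.2581 0.1496] [0.603  0.2574 0.1368] [-1.7228  3.1371  0.2321]
12.9833 54.55640686862205
```

View pics/t3.png

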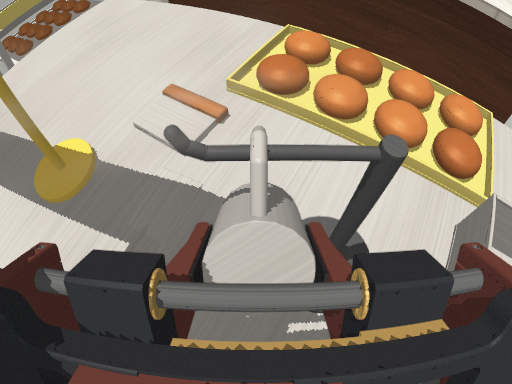

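The outer bar of the loop lies on the rod (contact at h≈−17 mm, expected −15.5). Releasing, then backing out along the tool axis.

Run:
```python
from geo import *
command_gripper(1.0);wait(.3)
cv2.imwrite("pics/r0.png",read_camera("wrist")[:,:,::-1])
p=np.array(get_tcp_pos());d=(Z-YS)/2**.5
movel(list(p+.12*d),v=.15);wait(.2)
cv2.imwrite("pics/r1.png",read_camera("wrist")[:,:,::-1]);print(get_time(),get_ft_force(),get_grip_width())
```

```text
15.225 [-0.7019  0.0954  0.4369] 0.9980483843051166
```

View pics/r0.png

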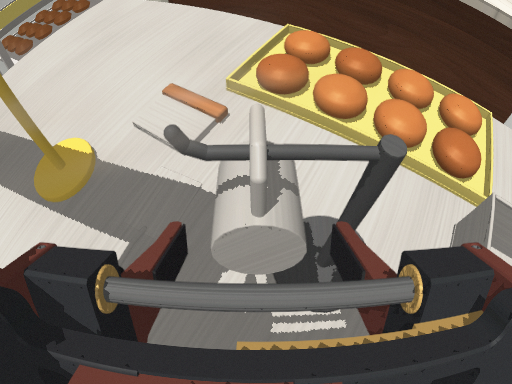

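View pics/r1.png

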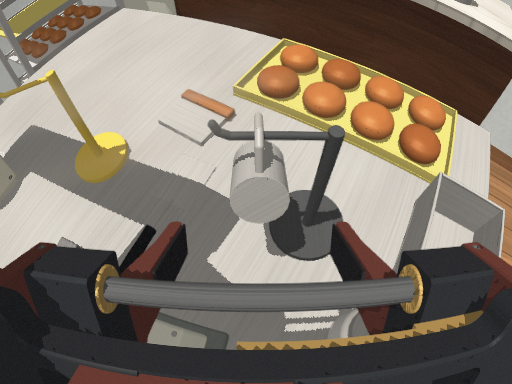

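The cup hangs by its loop on the hook, free of the gripper ((258,180) in r1). Next is a close look at the cutters.

Run:
```python
from geo import *
x=(.85,.53,0);print(inverse_kinematics([.61,-.40,.32],list(quat(-Z,x))))
look("k1",(.61,-.40,.32),-Z,x)
look("k2",(.57,-.43,.34),-Z,x)
im=read_camera("scene");crop(im,260,90,140,120,5,"pics/k1s.png")
for n in("k1","k2"):
    i=cv2.imread(f"pics/{n}.png")
```

```text
[-0.5967  0.5022  1.2774 -0.      1.362  -1.1543]
k1 17.5667 [ 0.6103 -0.3995  0.3197]
k2 18.15 [ 0.5704 -0.4293  0.3394]
```

View pics/k1.png

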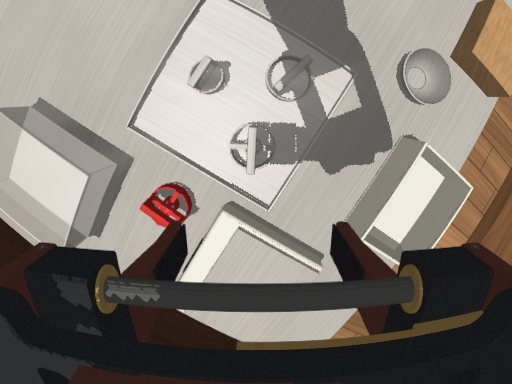

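View pics/k2.png

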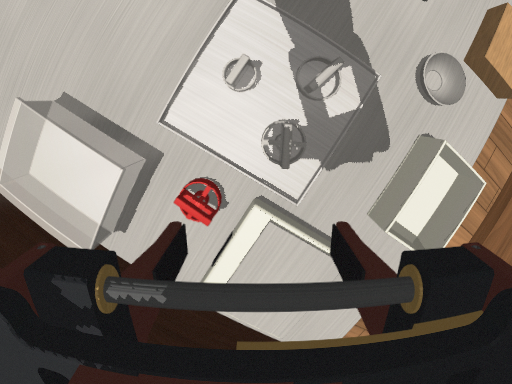

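View pics/k1s.png

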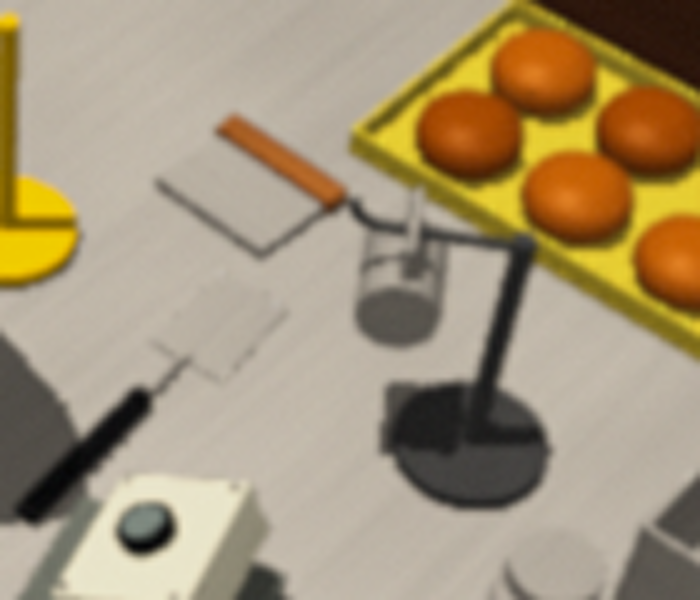

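The scene view shows the cup hanging under the rod at scene px ≈(340,148). In k1 the candidates are plain small (206,75), plain large (290,77), doughnut (252,148) and red (166,203). I'll confirm the doughnut in a crop.

Run:
```python
import cv2,numpy as np
f=lambda n,x,y:cv2.resize(cv2.imread(f'pics/{n}.png')[y:y+66,x:x+66],None,fx=6,fy=6,interpolation=cv2.INTER_CUBIC)
cv2.imwrite('pics/k3.png',np.hstack([f('k1',220,112),f('k2',252,110)]))
```

```text
(no output)
```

View pics/k3.png

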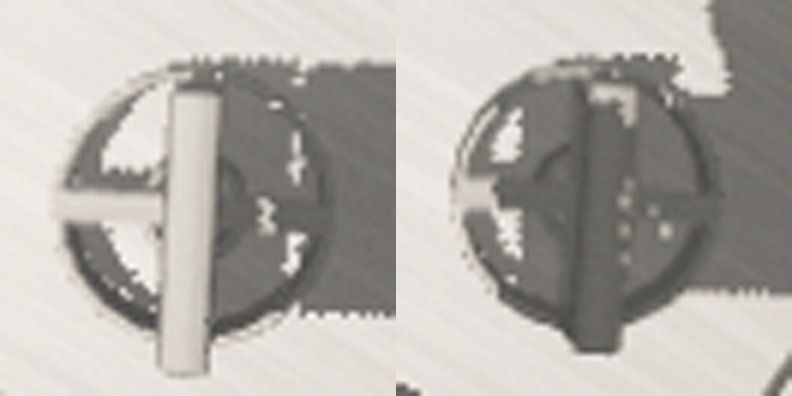

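The crop confirms it: a middle tube and four spokes under the bar, in plain steel.

Run:
```python
from geo import *
T1,T2=np.load('pics/k1.npy'),np.load('pics/k2.npy')
r1=lambda u,v:wray(T1,220+(u+.5)/6-.5,112+(v+.5)/6-.5)
r2=lambda u,v:wray(T2,252+(u+.5)/6-.5,110+(v+.5)/6-.5)
def pl(r,z): o,d=r;return o+d*(z-o[2])/d[2]
for a,b in [((198,90),(211,87)),((185,372),(201,350))]:
    print(tri(r1(*a),r2(*b)),pl(r1(*a),.084),pl(r2(*b),.084))
print("ring",pl(r1(190,200),.032),pl(r2(187,198),.032))
```

```text
(array([ 0.5738, -0.357 ,  0.0624]), np.float64(0.0010023583899853557)) [ 0.5734 -0.3556  0.084 ] [ 0.572  -0.3579  0.084 ]
(array([ 0.605 , -0.4125,  0.0787]), np.float64(0.00029515190782036)) [ 0.6047 -0.4116  0.084 ] [ 0.604  -0.4118  0.084 ]
ring [ 0.5866 -0.3828  0.032 ] [ 0.5875 -0.3849  0.032 ]
```

Run:
```python
from geo import *
x=(.868,.497,0);G=np.array([.5883,-.3842,.056]);q=list(quat(-Z,x))
command_gripper(.6)
move_pose(list(G+.1*Z),q);movel(list(G),v=.1);command_gripper(0.);print(get_grip_width()*88,get_ft_force(),get_tcp_pos())
movel(list(G+.16*Z),v=.15);wait(.1);print(get_grip_width()*88,get_ft_force(),get_time())
cv2.imwrite("pics/l1.png",read_camera("wrist")[:,:,::-1])
crop(read_camera("scene"),130,150,150,120,5,"pics/l1s.png")
for p in (V+N*.052,V+N*.10):
  for a in range(-90,91,30):
    r=np.radians(a);print(a,inverse_kinematics(list(p),list(quat(-N,np.cos(r)*CX+np.sin(r)*CY))))
print(get_joint_pos())
```

```text
12.075370012589104 [-0.1862  0.766  -0.3226] [ 0.5883 -0.3841  0.0559]
12.070936292502779 [ 0.2285  0.8317 -1.1151] 22.875
-90 [-0.0725  0.0216  2.1158  0.2647  0.6096  1.0213]
-60 [-0.0725  0.0216  2.1158  0.2647  0.6096  0.4977]
-30 [-0.0725  0.0216  2.1158  0.2647  0.6096 -0.0259]
0 [-0.0725  0.0216  2.1158  0.2647  0.6096 -0.5495]
30 [-0.0725  0.0216  2.1158  0.2647  0.6096 -1.0731]
60 [-0.0725  0.0216  2.1158  0.2647  0.6096 -1.5967]
90 [-0.0725  0.0216  2.1158  0.2647  0.6096 -2.1203]
-90 [-0.0925 -0.0753  2.0961  0.2395  0.7268  1.041 ]
-60 [-0.0925 -0.0753  2.0961  0.2395  0.7268  0.5174]
-30 [-0.0925 -0.0753  2.0961  0.2395  0.7268 -0.0062]
0 [-0.0925 -0.0753  2.0961  0.2395  0.7268 -0.5298]
30 [-0.0925 -0.0753  2.0961  0.2395  0.7268 -1.0534]
60 [-0.0925 -0.0753  2.0961  0.2395  0.7268 -1.577 ]
90 [-0.0925 -0.0753  2.0961  0.2395  0.7268 -2.1006]
[-0.5954  0.5452  1.4475  0.      1.1505 -1.1155]
```

View pics/l1.png

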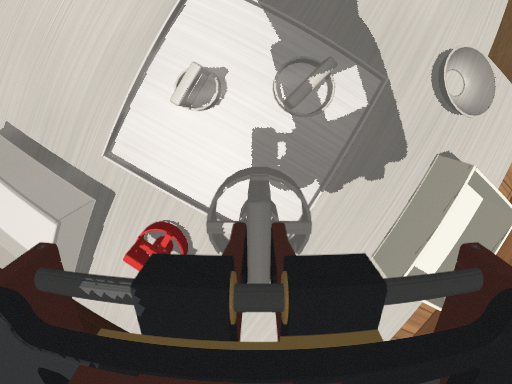

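View pics/l1s.png

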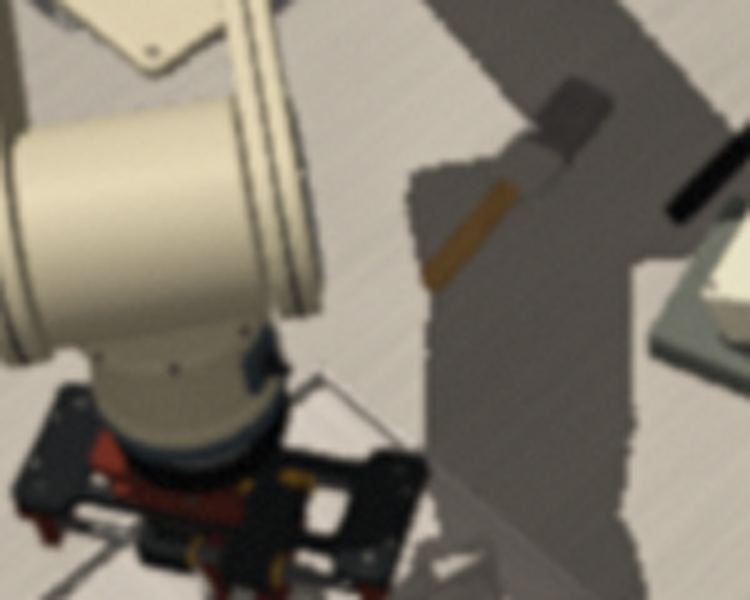

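The cutter is held with the bar square between the pads (12.07 mm of 12). On to the camera.

Run:
```python
from geo import *
q=list(quat(-N,CX))
move_pose(list(V+N*.12),q);movel(list(V+N*.052),v=.08);wait(.8)
print(get_time(),get_tcp_pos(),V+N*.052,get_ee_rot(),q,get_grip_width()*88,get_qvel(),get_ft_force())
np.save('pics/v1.npy',wpose())
cv2.imwrite("pics/v1.png",read_camera("wrist")[:,:,::-1])
i=read_camera("scene");crop(i,230,90,160,120,5,"pics/v1s.png");crop(read_camera("top"),110,130,160,120,5,"pics/v1t.png")
```

```text
26.35 [0.505  0.0217 0.269 ] [0.505  0.0217 0.2691] [-0.0312  0.9661  0.1409  0.2141] [np.float64(-0.031244400414221826), np.float64(0.9660700768102363), np.float64(0.1409343826402527), np.float64(0.21417257976788437)] 11.733220002189519 [ 0.0021 -0.0004  0.0003  0.001  -0.0004  0.0003] [ 0.3604  0.2741 -1.0071]
```

View pics/v1.png

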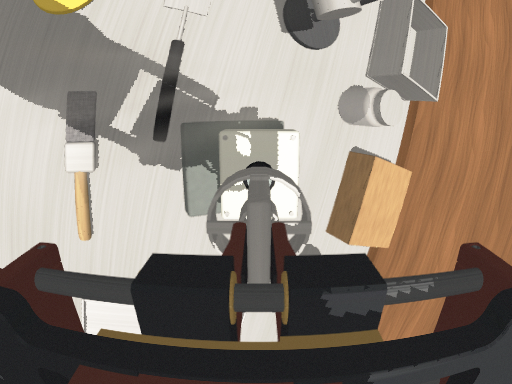

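View pics/v1s.png

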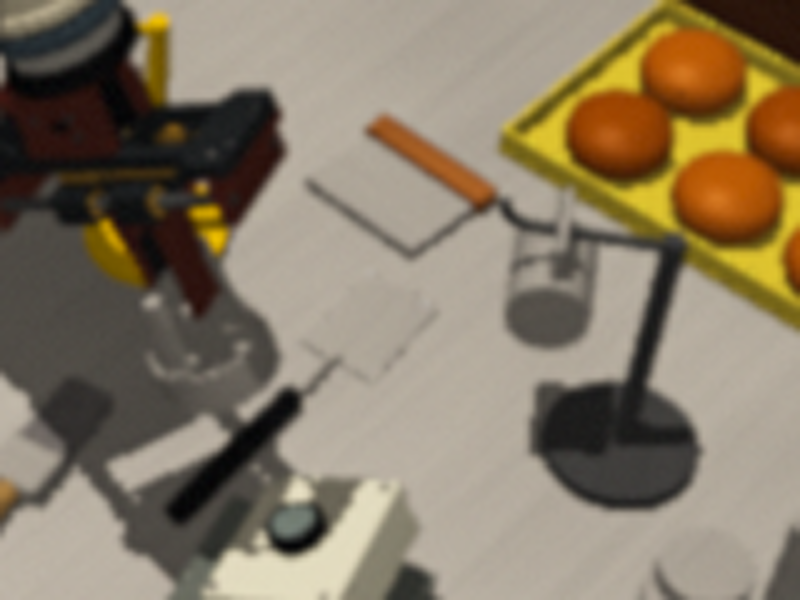

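View pics/v1t.png

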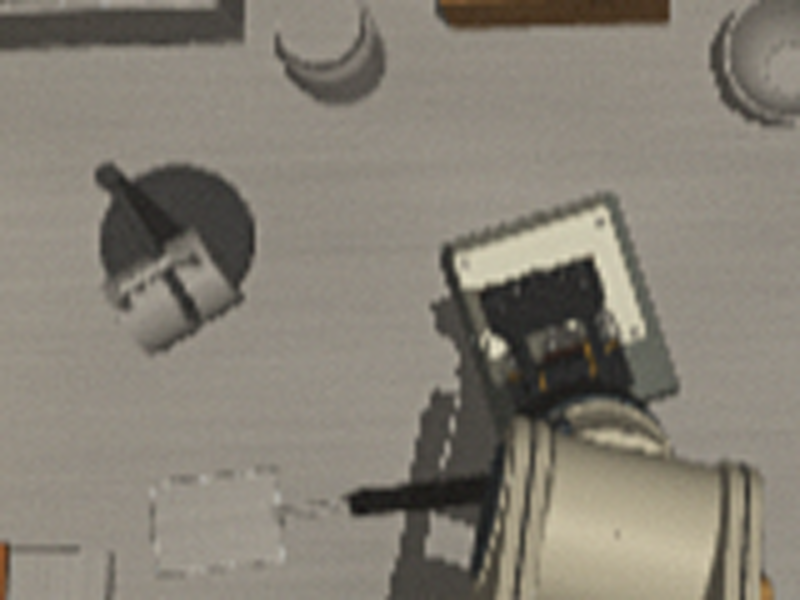

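Run:
```python
from geo import *
T=np.load('pics/v1.npy')
for n,h in(("mouth",0),("upper",.028)):
  print(n,[np.round(wproj(T,V+h*N+.036*d),1) for d in(CY,CX,-CX)])
print("glass",wproj(T,F+.014*N),"barrel top edge",wproj(T,F+.014*N+.019*CY))
im=cv2.imread('pics/v1.png');cv2.imwrite('pics/v1c.png',cv2.resize(im[115:235,195:325],None,fx=5,fy=5,interpolation=cv2.INTER_CUBIC))
```

```text
mouth [array([258.2, 164.9]), array([305. , 211.5]), array([211.4, 211.4])]
upper [array([258.1, 172.3]), array([311. , 224.7]), array([205.3, 224.6])]
glass (np.float64(258.38817617126), np.float64(178.10790893926693)) barrel top edge (np.float64(258.395664631654), np.float64(161.82689471585863))
```

View pics/v1c.png

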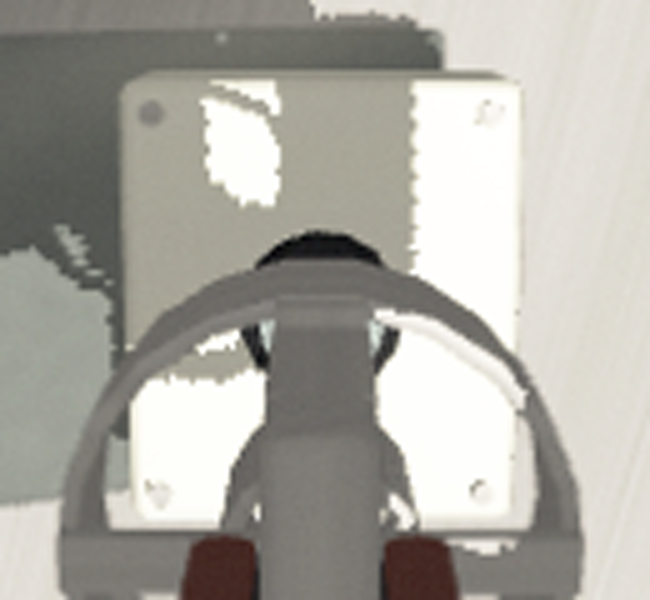

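The barrel edge is predicted at (258,162) and seen at (259,162). The cutter's mouth edge is predicted at row 165 and seen at about 167, roughly 1.5–2 mm off, well inside 25 mm. The cup is still hanging, so I hand in.

Run:
```python
from geo import *
print(get_time(),get_qvel(),get_grip_width()*88);job_done();print(get_time(),get_tcp_pos())
```

```text
26.5 [ 0.0004  0.0008 -0.0004  0.0005 -0.0019  0.0015] 11.81139959320529
the job is handed in; nothing more can be done
the job is handed in; nothing more can be done
```

I hung the steel cup by its loop on the dark hook stand and let go. I then lifted the plain-steel doughnut cutter from the tray and handed the job in at 26.5 s of the 54 s allowed. The cutter was held with its mouth facing the lens, at my measured view point.

**Last checks before handing in:**
- **Position:** the tool was within 0.1 mm of the position I aimed for, with almost no joint movement.
- **Grip:** the fingers were closed on the handle bar at 11.8 mm; the bar is 12 mm thick.
- **Lens:** the lens barrel appeared within about 1 pixel of where I predicted it.
- **Cutter mouth:** its edge was about 2 pixels (roughly 1.5–2 mm) off the prediction, the only disagreement I saw.
- **Cup:** both fixed cameras showed it still hanging under the rod.

I did not re-measure the other cutters and bystanders. The views after the lift showed nothing out of place, and I saw no sign of unintended contact. The hand-in gave no verdict.

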